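# Pop the sample hatch with one press

## Robot

A 7-joint arm with a two-finger parallel gripper is mounted at the origin on a cart in front of the work surface, level with it; the furniture and walls round the work are solid. World frame = base frame: x ahead of the robot, y to its left, z up, the work surface at z = 0. Lengths are in m, angles in rad, forces in N, time in s.
With the tool pointing down it reaches from about 0.4 to 0.9 m from the base axis. Payload 5.6 kg.
Tool frame: the origin (TCP) lies on the centre line of the jaws, within the pads' length; the fingertips stand 11 mm ahead of it and the grasp point (between the pads) lies 8 mm behind it; z points along the fingers, y is the line along which they close (so a half turn about z gives the same grasp; the last joint's range is limited). The gripper opens to 92 mm and grips with 3 to 60 N. Pads are 20 mm wide; open, the fingers measure 128 mm over their backs; the gripper's body (75 mm by 189 mm) begins 69 mm behind the grasp point.
Start: joints at [1.113, 0.468, -0.012, 1.603, 0.006, 1.071, -0.056], TCP at [0.262, -0.595, 0.226] pointing down, gripper open.
Joint ranges: [-2.53, 2.53], [-0.31, 2.02], [-1.57, 1.55], [0.28, 2.44], [-1.29, 4.43], [0.15, 1.84], [-2.92, 2.92]. Speed limits (rad/s): [2.57, 2.57, 3.14, 3.14, 3.14, 3.14, 3.14].

## Interface

Orientations are given as a rotation vector (axis times angle).
In Python, from plant import ctrl gives the robot as it stands.
- The arm moves only by the tool send_rows, never from a script. Its argument "steps" is a list that holds one entry, the list of rows, each a list of 7 numbers: the opening, from -1 (shut) to 1 (fully open), then the shift along the tool's x, y, z in cm, then the turn, a rotation vector about the tool's x, y, z in degrees. In form: [[[grip, tx, ty, tz, wx, wy, wz], ...]]. A call has 1 to 20 rows; each row shifts and turns the commanded pose from where the row before left it, along the tool's axes as they then stand; what a row does not reach is not made up. A row lasts 1/8 s, in which the tool goes at most 62.5 mm and 10.7 degrees, less where a joint would pass 70% of its speed; a pose out of reach is approached as far as the arm can. A call is refused whole if a number of a shift passes 6.25 or a number of a turn 10.7, either way. A call with a gripper value outside its range is refused whole. The fingers move at their own pace and stop on an object; the grip force is fixed at half the most. Time passes only in rows, so rows that do not move let the fingers close. It gives the time, the measured TCP pose, the force, the opening and the grip force at its end, in the units of the state.
- ctrl.observe(): the state, without advancing time (a new reading comes with each control period).
- ctrl.camera(name): name is "scene" or "top" or "wrist"; returns a dict with "img" (400x640x3 uint8, blue, green, red), "depth" (400x640 float32, m along the optical axis (not along the pixel's ray), 0 where there is no reading), "K" (3x3 intrinsics, pixels), "rvec" (rotation vector, rad) and "tvec" (3), from world to camera coordinates, as OpenCV has them; the wrist camera has in their place "mount" (4x4, takes a point from camera to tool coordinates, whose origin is the TCP and whose axes are the flange's). Camera axes: x right, y down, z forward; pixel columns grow to the right and rows downward; lengths in m; the calibration is good to about 2 mm. A picture is of the moment at which its call begins: read the wrist's pose just before it.
- ctrl.close_job(): hands the job in; it is judged then, once.
The state is a dict: "time": time; "qpos": joint angles; "dq": joint speeds; "joint_torque": joint torques, N m; "tcp_pos": TCP position; "ee_rot": TCP orientation; "force": force on the tool from outside, world axes, zero at the start; "torque": the same for the moment, N m; "width": opening from 0.0 (shut) to 1.0 (fully open); "grasp_force": force on a finger pad.
Only numpy, scipy, OpenCV 4.12 (cv2) and the standard library are available. Lean on these libraries where they do the work, as an engineer would, in place of code of your own. Each camera call takes 0.05 s, during which the arm holds its last target. There are 200 camera calls.

## Task

Open the sample hatch of the reader with the blue hatch: press down once on its ring mark with closed fingertips until it stops, then take the fingers straight up and away and wait at least two seconds, hands off, to see that the hatch springs fully open and stays open. It is a push-push latch, so do not push the hatch again once it is up. Grasp and lift nothing, and leave the reader with the orange hatch and the things standing around alone.

Things in the scene. Friction and masses are not known exactly. Their poses are not given: they have to be found in the camera images.
- blue_reader: sample reader with blue hatch: white case, length 150 (its x), width 110 (its y), height 60 mm, blue stripes on its sides, display on the rear of its top; fixed to the worktop. Origin at the centre of its underside; x points from front (robot side) to rear, z up. Turned up to 0.4 rad either way; stands left or right of the centrifuge
- blue_reader_press (a point): press mark: white ring of 20 mm on the top face of the blue hatch, on its centre line, 58 mm in front of the hinge, 22 mm behind its free front edge. The point lies on the top face (65 mm above the worktop when closed, 5 mm above the case round it) and moves with the hatch
- blue_reader_hatch (a joint): angle of the blue hatch about its rear edge (rad): 0 closed and latched (reads up to 0.01); negative pressed in, hard stop at -0.07, mark 4.1 mm lower; +0.90 fully open, leaning back, front edge about 63 mm higher. Pressing at the mark takes about 2 N, then rises steeply at the stop. The latch lets go at or just before the stop; a short press leaves it latched
- blue_reader_latch (a joint): angle (rad) of the hidden latch crank in the blue reader, which is driven forward only: 0 latched, about 0.7 to 0.9 pressed to the stop, 3.8 to 4.1 while the hatch stands open; above 6.2 only when the open hatch has been pushed shut again
- orange_reader: sample reader with orange hatch: white case, length 150 (its x), width 110 (its y), height 60 mm, orange stripes on its sides, display on the rear of its top; fixed to the worktop. Origin at the centre of its underside; x points from front (robot side) to rear, z up. Turned up to 0.4 rad either way; stands left or right of the centrifuge. Not to be opened
- orange_reader_press (a point): press mark: white ring of 20 mm on the top face of the orange hatch, on its centre line, 58 mm in front of the hinge, 22 mm behind its free front edge. The point lies on the top face (65 mm above the worktop when closed, 5 mm above the case round it) and moves with the hatch
- orange_reader_hatch (a joint): angle of the orange hatch, same make and same values as the blue one; it starts latched at 0 and must stay so
- red_bottle: reagent bottle with an orange-red cap and pink contents, 56 mm across, 116 mm tall; loose. Body origin at the centre of its underside
- beaker: glass beaker, 53 mm across, 69 mm tall; loose. Body origin at the centre of its underside
- weight: brass balance weight with a knob, 29 mm across, 42 mm tall, standing in front of the blue reader; loose. Body origin at the centre of its underside
- oil: small bottle with a black cap, 34 mm across, 60 mm tall, standing in front of the orange reader; loose. Body origin at the centre of its underside
- blue_reader_edge (a point): middle of the free front edge of the blue hatch, a flat plate 80 mm from hinge to this edge, 70 mm wide, 7 mm thick. Latched, it cannot be lifted. After the press, as the finger goes up, a damped spring follows it with about 2 N and swings the hatch fully open within 2 s; the spring keeps it open. A second press to the stop latches it shut again
Not all that is in view belongs to the job. Several things look just like the beaker: the one meant starts nearest to the robot's base.

How it is judged:
By the outcome, as a careful person would: the job done as asked, in the order asked, and still so for the second after the job is handed in, with the robot touching nothing.
It also fails if it takes over 38 s, if anything falls off the work surface, if the arm or the gripper's body presses on something with over 40 N, if the wrist force passes 120 N, or if a joint passes its speed limit or range.

## Working session

There is one attempt and no reset: what is moved stays moved. The work goes in short steps, Python scripts to look and compute and a tool call to move; the robot and the scene stay as the last step left them, time stands still between calls to the robot, and variables do not carry over. Pictures are saved under pics/ and viewed, at most 10 in all, crops included, and the job is handed in when it is done.

Besides the shell and the picture viewer there is one more tool, called after "Call:" as a command line: name --argument value ..., lists and objects as JSON in quotes. send_rows: Moves the arm, as the interface text tells. Its arguments: {"type":"object","properties":{"steps":{"type":"array"}},"required":["steps"]}

```bash
mkdir -p pics; cat > h.py <<'E'
import numpy as np, cv2
from plant import ctrl
def world(c,u,v,d=None,z=None):
    R=cv2.Rodrigues(np.array(c["rvec"],float))[0]; t=np.array(c["tvec"],float).ravel()
    r=np.linalg.inv(c["K"])@np.array([u,v,1.]); o=-R.T@t; w=R.T@r
    return o+w*(d if d is not None else (z-o[2])/w[2])
E
python3 - <<'E'
from h import *
s=ctrl.observe(); print(s["time"],s["tcp_pos"],s["ee_rot"],s["width"],s["force"])
for n in("scene","top"):
    c=ctrl.camera(n); cv2.imwrite(f"pics/{n}0.png",c["img"]); np.savez(f"{n}0.npz",**c)
E
```

```text
0.0 [ 0.26166185 -0.59436679  0.2246324 ] [-3.07256643e+00 -6.46516343e-01  7.85096574e-04] 0.9981830275761386 [-0.14410631 -0.29826797  0.23968421]
```

View pics/top0.png

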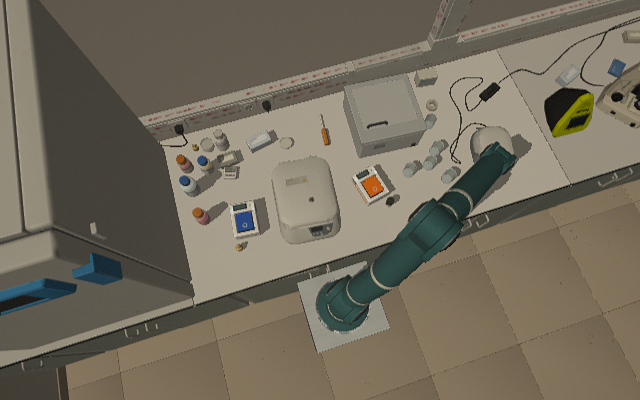

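View pics/scene0.png

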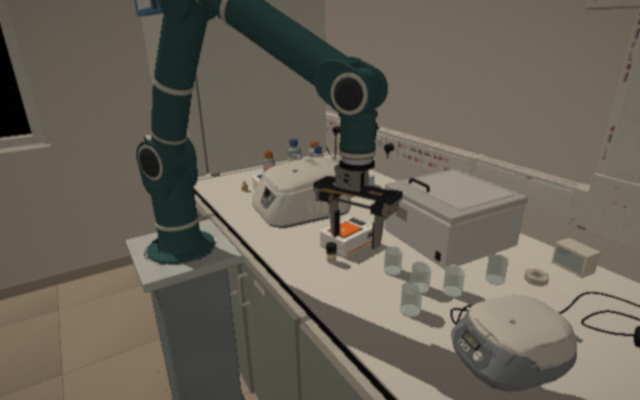

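The top view shows the blue reader at about (245,220), left of the centrifuge, with the weight in front at (239,247). The orange reader is at (371,185). The scene view shows the gripper high over the right side, clear of everything. Next I measure the blue hatch and the heights along the way.

```bash
python3 - <<'E'
from h import *
c=dict(np.load("top0.npz")); im=c["img"]; D=c["depth"]
hsv=cv2.cvtColor(im,cv2.COLOR_BGR2HSV)
m=cv2.inRange(hsv,(100,120,60),(130,255,255)); m[:, :225]=0; m[:,270:]=0; m[:195]=0; m[250:]=0
cs,_=cv2.findContours(m,cv2.RETR_EXTERNAL,cv2.CHAIN_APPROX_NONE)
for k in cs:
    if cv2.contourArea(k)<20: continue
    P=np.array([world(c,*p[0],z=.065)[:2] for p in k],np.float32)
    print(cv2.contourArea(k),k[:,0].min(0),k[:,0].max(0),"rect",cv2.minAreaRect(P),cv2.boxPoints(cv2.minAreaRect(P)).round(3).tolist())
# heights
def pt(u,v): return world(c,u,v,d=D[v,u]).round(3)
for q in [(245,230),(245,215),(238,205),(305,180),(305,200),(239,247),(200,215),(375,120),(371,185),(60,80),(180,240)]: print(q,pt(*q))
cr=cv2.resize(im[190:260,205:285],None,fx=8,fy=8,interpolation=cv2.INTER_CUBIC); cv2.imwrite("pics/crop.png",cr)
E
```

```text
250.5 [235 212] [252 231] rect ((0.46267953515052795, 0.30131539702415466), (0.06816478818655014, 0.08313856273889542), 85.05636596679688) [[0.4180000126361847, 0.2709999978542328], [0.5009999871253967, 0.2639999985694885], [0.5070000290870667, 0.3319999873638153], [0.42399999499320984, 0.33899998664855957]]
(245, 230) [0.433 0.31  0.029]
(245, 215) [0.487 0.29  0.066]
(238, 205) [0.541 0.308 0.067]
(305, 180) [0.519 0.001 0.186]
(305, 200) [0.435 0.027 0.184]
(239, 247) [0.364 0.353 0.039]
(200, 215) [0.529 0.467 0.115]
(375, 120) [ 0.699 -0.379  0.182]
(371, 185) [ 0.449 -0.283  0.072]
(60, 80) [0.714 0.578 0.867]
(180, 240) [0.459 0.578 0.082]
```

View pics/crop.png

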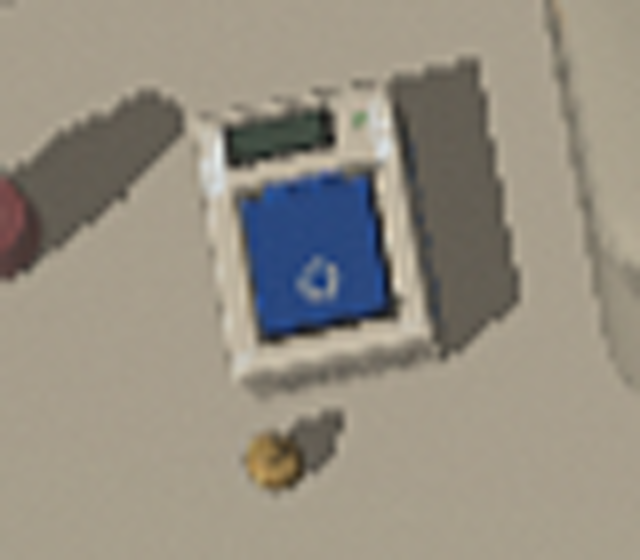

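The ring is at crop (319,280), which is top pixel (244.4,224.5). Its outline checks out against the 70×80 mm hatch. Next I check the ring position and the side clearance for the gripper body, then plan the approach.

```bash
cat >> h.py <<'E'
from scipy.spatial.transform import Rotation as Ro
def plan(p0,R0,way,n,dyaw):
    """waypoints (3d) & rows per leg; total yaw spread evenly -> rows [x,y,z cm, wz deg]"""
    N=sum(n); p=np.array(p0); R=R0; out=[]; a=np.array(p0)
    for w,k in zip(way,n):
        for i in range(1,k+1):
            t=a+(np.array(w)-a)*i/k; d=np.round(R.inv().apply(t-p)*100,1); g=round(np.degrees(-dyaw)/N,1)
            out.append([-1,*map(float,d),0,0,float(g)]); p=p+R.apply(d/100); R=R*Ro.from_rotvec([0,0,g],degrees=True)
        a=np.array(w)
    return out
E
python3 - <<'E'
from h import *
c=dict(np.load("top0.npz")); D=c["depth"]
print("mark",world(c,244.4,224.5,z=.065))
V,U=np.mgrid[150:260,190:345]
P=np.array([world(c,u,v,d=D[v,u]) for u,v in zip(U.ravel(),V.ravel())])
for z in (.08,.11,.14):
    b=(P[:,2]>z)&(P[:,0]>.3)&(P[:,0]<.6)
    q=P[b]; cen=q[q[:,1]<.24]; lf=q[q[:,1]>.36]
    print(z,"centrifuge max y",cen[:,1].max().round(3) if len(cen) else 0,"left things",lf.min(0).round(3) if len(lf) else 0)
s=ctrl.observe(); R=Ro.from_rotvec(s["ee_rot"])
print(R.as_matrix().round(3))
r=plan(s["tcp_pos"],R,[(.42,-.5,.36),(.56,-.1,.42),(.5,.2,.40),(.443,.303,.25)],[5,9,7,5],2.64)
for i in range(0,len(r),13): print(r[i:i+13])
E
```

```text
mark [0.44661338 0.30302167 0.065     ]
0.08 centrifuge max y 0.16 left things [0.525 0.451 0.08 ]
0.11 centrifuge max y 0.157 left things [0.527 0.456 0.11 ]
0.14 centrifuge max y 0.151 left things 0
[[ 0.915  0.403 -0.001]
 [ 0.403 -0.915  0.001]
 [-0.    -0.001 -1.   ]]
[[-1, 3.7, -0.5, -2.7, 0, 0, -5.8], [-1, 3.6, -0.0, -2.7, 0, 0, -5.8], [-1, 3.7, 0.2, -2.7, 0, 0, -5.8], [-1, 3.6, 0.7, -2.7, 0, 0, -5.8], [-1, 3.6, 1.0, -2.7, 0, 0, -5.8], [-1, 4.5, -1.4, -0.7, 0, 0, -5.8], [-1, 4.6, -1.0, -0.6, 0, 0, -5.8], [-1, 4.7, -0.5, -0.7, 0, 0, -5.8], [-1, 4.7, -0.1, -0.7, 0, 0, -5.8], [-1, 4.7, 0.4, -0.6, 0, 0, -5.8], [-1, 4.6, 0.9, -0.7, 0, 0, -5.8], [-1, 4.5, 1.4, -0.7, 0, 0, -5.8], [-1, 4.3, 1.8, -0.6, 0, 0, -5.8]]
[[-1, 4.2, 2.2, -0.7, 0, 0, -5.8], [-1, 4.3, 0.3, 0.3, 0, 0, -5.8], [-1, 4.3, 0.7, 0.3, 0, 0, -5.8], [-1, 4.2, 1.2, 0.3, 0, 0, -5.8], [-1, 4.1, 1.6, 0.3, 0, 0, -5.8], [-1, 3.9, 1.9, 0.3, 0, 0, -5.8], [-1, 3.7, 2.4, 0.3, 0, 0, -5.8], [-1, 3.4, 2.7, 0.3, 0, 0, -5.8], [-1, 2.1, 1.1, 3.0, 0, 0, -5.8], [-1, 2.0, 1.2, 3.0, 0, 0, -5.8], [-1, 1.8, 1.5, 3.0, 0, 0, -5.8], [-1, 1.7, 1.6, 3.0, 0, 0, -5.8], [-1, 1.6, 1.8, 3.0, 0, 0, -5.8]]
```

Call:
send_rows --steps '[[[-1,3.7,-0.5,-2.7,0,0,-5.8],[-1,3.6,0.0,-2.7,0,0,-5.8],[-1,3.7,0.2,-2.7,0,0,-5.8],[-1,3.6,0.7,-2.7,0,0,-5.8],[-1,3.6,1.0,-2.7,0,0,-5.8],[-1,4.5,-1.4,-0.7,0,0,-5.8],[-1,4.6,-1.0,-0.6,0,0,-5.8],[-1,4.7,-0.5,-0.7,0,0,-5.8],[-1,4.7,-0.1,-0.7,0,0,-5.8],[-1,4.7,0.4,-0.6,0,0,-5.8],[-1,4.6,0.9,-0.7,0,0,-5.8],[-1,4.5,1.4,-0.7,0,0,-5.8],[-1,4.3,1.8,-0.6,0,0,-5.8]]]'

```text
time: 1.72
tcp_pos: [0.5446, -0.1435, 0.4135]
ee_rot: [-2.033, -2.395, 0.001]
force: [1.2, -0.3, -0.8]
width: 0.001
grasp_force: 0.0
```

On track (expected about (0.54,-0.145,0.413)), so I continue.

Call:
send_rows --steps '[[[-1,4.2,2.2,-0.7,0,0,-5.8],[-1,4.3,0.3,0.3,0,0,-5.8],[-1,4.3,0.7,0.3,0,0,-5.8],[-1,4.2,1.2,0.3,0,0,-5.8],[-1,4.1,1.6,0.3,0,0,-5.8],[-1,3.9,1.9,0.3,0,0,-5.8],[-1,3.7,2.4,0.3,0,0,-5.8],[-1,3.4,2.7,0.3,0,0,-5.8],[-1,2.1,1.1,3.0,0,0,-5.8],[-1,2.0,1.2,3.0,0,0,-5.8],[-1,1.8,1.5,3.0,0,0,-5.8],[-1,1.7,1.6,3.0,0,0,-5.8],[-1,1.6,1.8,3.0,0,0,-5.8],[-1,0,0,0,0,0,0],[-1,0,0,0,0,0,0]]]'

```text
time: 3.6
tcp_pos: [0.4434, 0.302, 0.2501]
ee_rot: [0.152, 3.137, 0.0]
force: [0.7, -0.4, 0.4]
width: 0.006
grasp_force: 0.0
```

```bash
python3 - <<'E'
from h import *
s=ctrl.observe(); c=ctrl.camera("wrist"); cv2.imwrite("pics/w1.png",c["img"]); np.savez("w1.npz",pos=s["tcp_pos"],rot=s["ee_rot"],**c)
im=c["img"]; hsv=cv2.cvtColor(im,cv2.COLOR_BGR2HSV)
R=Ro.from_rotvec(s["ee_rot"]); M=np.array(c["mount"]); print(s["time"],s["tcp_pos"],R.as_matrix().round(3).tolist(),s["force"],s["qpos"].round(2) if hasattr(s["qpos"],'round') else s["qpos"]); print(M.round(3))
def cast(u,v,z):
    r=M[:3,:3]@np.linalg.inv(c["K"])@np.array([u,v,1.]); w=R.apply(r); o=s["tcp_pos"]+R.apply(M[:3,3]); return o+w*(z-o[2])/w[2]
m=cv2.inRange(hsv,(100,120,50),(130,255,255))
cs,h=cv2.findContours(m,cv2.RETR_CCOMP,cv2.CHAIN_APPROX_NONE)
for k,hh in zip(cs,h[0]):
    if cv2.contourArea(k)<150: continue
    P=np.array([cast(*p[0],.065)[:2] for p in k],np.float32); (x,y),e,a=cv2.minAreaRect(P)
    print("hole" if hh[3]>=0 else "outer",cv2.contourArea(k),k[:,0].mean(0),(round(x,4),round(y,4)),e,a)
E
```

```text
3.6 [0.44344125 0.30202407 0.25014062] [[-0.995, 0.097, 0.001], [0.097, 0.995, -0.0], [-0.001, 0.0, -1.0]] [ 0.74906791 -0.44790734  0.36978757] [ 0.04  0.39 -0.88  1.81  0.34  1.09  0.52]
[[-0.    -0.967 -0.255  0.071]
 [ 1.    -0.    -0.     0.   ]
 [ 0.    -0.255  0.967 -0.159]
 [ 0.     0.     0.     1.   ]]
outer 4577.5 [322.61921708 198.39501779] (0.4652, 0.301) (0.0689721405506134, 0.08103039860725403) 84.42854309082031
hole 378.5 [322.70491803 183.36065574] (0.4466, 0.3027) (0.021855223923921585, 0.022589921951293945) 39.731300354003906
```

View pics/w1.png

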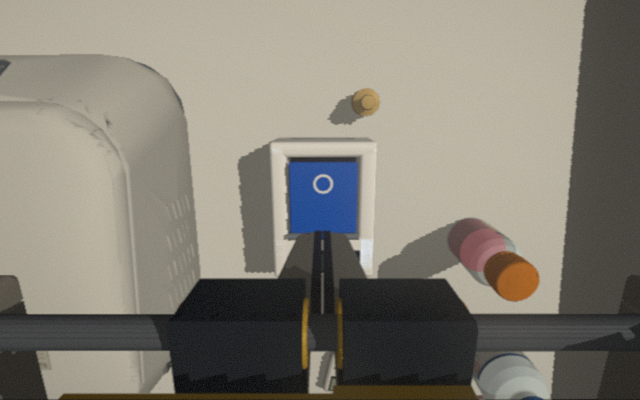

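The wrist view shows the ring at (323,184), which puts the mark at (0.447,0.303); this agrees with the top view. The weight and the bottle are well clear. I'll centre on the mark and come down to just above it.

Call:
send_rows --steps '[[[-1,-0.3,0.1,4,0,0,0],[-1,0,0,5,0,0,0],[-1,0,0,4,0,0,0],[-1,0,0,2.5,0,0,0],[-1,0,0,1,0,0,0],[-1,0,0,0,0,0,0],[-1,0,0,0,0,0,0]]]'

```text
time: 4.53
tcp_pos: [0.4468, 0.3035, 0.0859]
ee_rot: [0.15, 3.136, 0.002]
force: [-0.5, 0.7, 0.1]
width: 0.004
grasp_force: 0.0
```

Call:
send_rows --steps '[[[-1,0,0,0.4,0,0,0],[-1,0,0,0.3,0,0,0],[-1,0,0,0.2,0,0,0],[-1,0,0,0.2,0,0,0],[-1,0,0,0.2,0,0,0],[-1,0,0,0,0,0,0]]]'

```text
time: 5.28
tcp_pos: [0.4457, 0.3031, 0.0723]
ee_rot: [0.149, 3.138, -0.001]
force: [-3.5, -3.1, 9.3]
width: 0.005
grasp_force: 4.8
```

Call:
send_rows --steps '[[[-1,0,0,0.1,0,0,0],[-1,0,0,0.1,0,0,0],[-1,0,0,0,0,0,0]]]'

```text
time: 5.65
tcp_pos: [0.4457, 0.3033, 0.0715]
ee_rot: [0.149, 3.137, -0.002]
force: [-4.5, -4.7, 20.0]
width: 0.002
grasp_force: 10.3
```

The force has risen steeply to 20 N at z 71.5 mm, so the hatch is on the stop. Now straight up and away, then wait.

Call:
send_rows --steps '[[[-1,0,0,-1,0,0,0],[-1,0,0,-3,0,0,0],[-1,0,0,-5,0,0,0],[-1,0,0,-5,0,0,0],[-1,0,0,-5,0,0,0],[-1,0,0,-2,0,0,0],[-1,0,0,0,0,0,0],[-1,0,0,0,0,0,0],[-1,0,0,0,0,0,0],[-1,0,0,0,0,0,0],[-1,0,0,0,0,0,0],[-1,0,0,0,0,0,0],[-1,0,0,0,0,0,0],[-1,0,0,0,0,0,0],[-1,0,0,0,0,0,0],[-1,0,0,0,0,0,0],[-1,0,0,0,0,0,0],[-1,0,0,0,0,0,0],[-1,0,0,0,0,0,0],[-1,0,0,0,0,0,0]]]'

```text
time: 8.15
tcp_pos: [0.4458, 0.3031, 0.2795]
ee_rot: [-0.149, -3.138, 0.0]
force: [0.0, 0.1, 0.3]
width: 0.003
grasp_force: 0.0
```

Call:
send_rows --steps '[[[-1,0,0,0,0,0,0],[-1,0,0,0,0,0,0],[-1,0,0,0,0,0,0],[-1,0,0,0,0,0,0],[-1,0,0,0,0,0,0],[-1,0,0,0,0,0,0],[-1,0,0,0,0,0,0],[-1,0,0,0,0,0,0]]]'

```text
time: 9.15
tcp_pos: [0.4457, 0.3031, 0.2795]
ee_rot: [-0.149, -3.138, 0.0]
force: [-0.1, -0.1, 0.2]
width: 0.005
grasp_force: 0.0
```

```bash
python3 - <<'E'
from h import *
s=ctrl.observe(); c=ctrl.camera("wrist"); cv2.imwrite("pics/w2.png",c["img"])
R=Ro.from_rotvec(s["ee_rot"]); M=np.array(c["mount"]); D=c["depth"]
m=cv2.inRange(cv2.cvtColor(c["img"],cv2.COLOR_BGR2HSV),(100,120,40),(130,255,255)); m[:,:250]=0; m[:,400:]=0; m[260:]=0
v,u=np.nonzero(m&(D>0)*np.uint8(255)); r=(np.linalg.inv(c["K"])@np.c_[u,v,np.ones(len(u))].T)*D[v,u]
P=R.apply((M[:3,:3]@r).T+M[:3,3])+s["tcp_pos"]
print(s["time"],s["tcp_pos"],s["force"],len(P),np.percentile(P,[2,50,98],axis=0).round(3))
E
```

```text
9.15 [0.4457265  0.30311773 0.27954802] [-0.06202018 -0.07134568  0.17701247] 1947 [[0.453 0.268 0.068]
 [0.473 0.299 0.107]
 [0.504 0.332 0.126]]
```

View pics/w2.png

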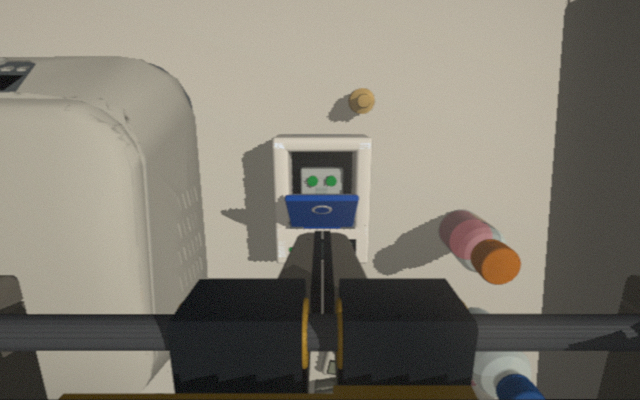

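The hatch stands open at (322,211), its front edge at z about 0.126 m, which is about 61–63 mm up and matches fully open. The sample well shows at (322,182), and the weight and bottle are where they were. The fingers are 14 cm clear.

```bash
python3 -c "
from plant import ctrl
print(ctrl.close_job())"
```

```text
the job is handed in; nothing more can be done
None
```

The blue reader's hatch was opened with one press to the stop (20 N), stayed fully open for about 3 s with the fingers clear, and the job was handed in at about 9 s on the clock.

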